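# Find the concealed hatch release on the station battery box and reset its breaker

### The job

The breaker inside the station battery box has tripped. Feel lightly across the four matching flush plates on top of the box for the one that gives, press it in until the service hatch springs open, then push the popped-up breaker button fully home. Pick nothing up, never lean hard on anything, leave everything else on the bench where it lies, and finish with the hand clear and the hatch standing open.

Things in the scene. Friction and masses are not known exactly. Their poses are not given: they have to be found in the camera images.
- box: Olive battery box fixed to the desk, 190 (x) x 230 (y) x 100 mm high; origin at the centre of its underside, z up, its -x side (power sockets, voltmeter) faces the robot. On its flat top, seen from the robot: a front strip with a row of four plates, then the hatch, then two 24 mm tall binding posts at the rear (x +70, y +/-60 mm).
- plate_a (a point): Centre of the face of the leftmost (+y) plate. The four plates are 37 mm square, grey, exactly alike, in a row along the box's y at 50 mm pitch, 69 mm in front of the box's centre; each lies 2 mm below the top panel in its own 40 mm square well. One of them (which one differs each time) is the hatch release: it is sprung and sinks up to 6 mm straight down, starting to give at 2 N and bottoming at 5 N; the hatch lets go within the last 2 mm. The other three are rigid blanks.
- plate_b (a point): Centre of the face of the second plate from the left.
- plate_c (a point): Centre of the face of the third plate from the left.
- plate_d (a point): Centre of the face of the rightmost (-y) plate.
- catch (a joint): Travel of the release plate in m: 0 at rest, 0.006 fully pressed; it springs back when let go.
- hatch (a joint): Angle of the service hatch in rad: 0 shut (flush with the top), 1.9 fully open. The hatch is 74 (x) x 158 (y) x 4 mm, hinged along its far (+x) edge, 36 mm behind the box's centre; once released a spring swings it up and back within about 2 s and keeps it leaning back open.
- breaker_top (a point): Centre of the top of the tripped breaker's red round button (16 mm across), 38 mm left or right (+/-y) of the box's centre and 5 mm in front of it, in the 76 x 162 mm bay under the hatch; while tripped its top is 12.5 mm below the box's top panel and stands 13.5 mm above its black breaker body. A second, identical breaker on the other side is already in and is rigid.
- breaker (a joint): Travel of the tripped breaker's button in m: 0 popped up (tripped; it may start up to 0.001 in), 0.008 fully home (straight down). It moves at about 3 N and stays where it is left.
- heat_sink: Green finned heat sink, 80 x 60 x 37 mm, loose; origin at the centre of its underside. Leave alone.
- crimper: Chrome crimping tool with red grips lying flat, 220 x 75 x 16 mm, loose; origin at its underside near the middle, jaws towards its +x. Leave alone.
- spreader: White nylon antenna spreader, a bar 165 x 24 x 10 mm with an eye at each end, loose; origin at the centre of its underside. Leave alone.
- solder_reel: Metal solder reel standing on its flange, 54 mm across, 34 mm high, loose; origin at the centre of its underside. Leave alone.
- iron_stand: Cool soldering iron in a coiled steel stand, 110 x 75 mm base, about 225 mm tall, loose on the maple workboard at the right; origin at the centre of its underside. Leave alone.
- vise: Blue swivel vise holding a brass dipole centre block, about 150 mm tall, bolted to the maple workboard at the right; origin at the centre of its foot. Leave alone.

How it is judged:
By the outcome, as a careful person would: the job done as asked, in the order asked, and still so for the second after the job is handed in, with the robot touching nothing.
It also fails if it takes over 58 s, if anything falls off the work surface, if the arm or the gripper's body presses on something with over 40 N, if the wrist force passes 120 N, or if a joint passes its speed limit or range.

### The arm

A 6-joint arm with a two-finger parallel gripper is mounted at the origin on the work surface. World frame = base frame: x ahead of the robot, y to its left, z up, the work surface at z = 0. Lengths are in mm, angles in rad, forces in N, time in s.
With the tool pointing down it reaches from about 200 to 875 mm from the base axis. Payload 3.4 kg.
Tool frame: the origin (TCP) lies midway between the tips of the shut fingers; the grasp point (between the pads) lies 19 mm behind it; z points along the fingers, y is the line along which they close (so a half turn about z gives the same grasp; the last joint's range is limited). The gripper opens to 94 mm and grips with 3 to 60 N. Pads are 16 mm wide; open, the fingers measure 119 mm over their backs; the gripper's body (75 mm by 177 mm) begins 78 mm behind the grasp point.
Start: joints at [-1.396, 0.276, 1.505, -0, 1.361, -0.121], TCP at [167.614, -550.064, 205.493] pointing down, gripper open.
Joint ranges: [-2.89, 2.89], [-0.75, 2.08], [0.22, 2.7], [-1.18, 4.32], [0.11, 2.71], [-2.7, 2.7]. Speed limits (rad/s): [2.57, 2.57, 3.14, 3.14, 3.14, 3.14].

### API

Orientations are given as a unit quaternion [x, y, z, w].
In Python, from cell import bot gives the robot as it stands.
- The arm moves only by the tool jog_arm, never from a script. Its arguments are lists of equal length, an entry for each row: "claw": the opening, from -1 (shut) to 1 (fully open); "delta_pos": the shift along the tool's x, y, z in cm, a list of three; "turn": the turn, a rotation vector about the tool's x, y, z in rad, a list of three. In form: {"claw": [claw, ...], "delta_pos": [[x, y, z], ...], "turn": [[ax, ay, az], ...]}. A call has 1 to 10 rows; each row shifts and turns the commanded pose from where the row before left it, along the tool's axes as they then stand; what a row does not reach is not made up. A row lasts 1/12 s, in which the tool goes at most 41.7 mm and 7.16 degrees, less where a joint would pass 70% of its speed; a pose out of reach is approached as far as the arm can. A call with a gripper value outside its range is refused whole. The fingers move at their own pace and stop on an object; the grip force is fixed at half the most. Time passes only in rows, so rows that do not move let the fingers close. It gives the time, the measured TCP pose, the force, the opening and the grip force at its end, in the units of the state.
- bot.observe(): the state, without advancing time (a new reading comes with each control period).
- bot.camera(name): name is "side" or "top"; returns (picture, depth): 480x640x3 uint8, red, green, blue; 480x640 float32, mm along the optical axis (not along the pixel's ray), 0 where there is no reading.
- bot.calibration(name): a dict with "fovy" (degrees; the focal length in pixels is half the picture's height over the tangent of half this angle, whatever the lens; pixels are square), "cx", "cy" (the principal point, pixels), "extrinsics" (4x4, takes a point from camera to world coordinates). Camera axes: x right, y down, z forward; pixel columns grow to the right and rows downward; lengths in mm; the calibration is good to about 2 mm. A picture is of the moment at which its call begins. calibration takes no time and is no camera call.
- bot.job_done(): hands the job in; it is judged then, once.
The state is a dict: "time_s": time; "joints": joint angles; "qd": joint speeds; "joint_efforts": joint torques, N m; "position": TCP position; "ee_rot": TCP orientation; "ft_force": force on the tool from outside, world axes, zero at the start; "ft_torque": the same for the moment, N m; "width": finger opening in mm; "grip_force": force on a finger pad.
Only numpy, scipy, OpenCV 4.12 (cv2) and the standard library are available. Lean on these libraries where they do the work, as an engineer would, in place of code of your own. Each camera call takes 0.05 s, during which the arm holds its last target. There are 200 camera calls.

## Working session

There is one attempt and no reset: what is moved stays moved. The work goes in short steps, Python scripts to look and compute and a tool call to move; the robot and the scene stay as the last step left them, time stands still between calls to the robot, and variables do not carry over. Pictures are saved under pics/ and viewed, at most 10 in all, crops included, and the job is handed in when it is done.

Besides the shell and the picture viewer there is one more tool, called after "Emit:" in YAML: its name, and indented under it one key for each argument. jog_arm: Moves the arm, as the interface text tells. Its arguments: {"type":"object","properties":{"claw":{"type":"array"},"delta_pos":{"type":"array"},"turn":{"type":"array"}},"required":["claw","delta_pos","turn"]}

```bash
mkdir -p pics; cat > h.py <<'E'
import numpy as np,cv2
from cell import bot
def save(n,f):
    p,d=bot.camera(n); cv2.imwrite(f'pics/{f}.png',p[:,:,::-1]); np.save(f'pics/{f}.npy',d); return p,d
def w(n,d,u,v,r=2):
    c=bot.calibration(n); f=240/np.tan(np.radians(c['fovy'])/2)
    z=d[v-r:v+r+1,u-r:u+r+1]; z=np.median(z[z>0])
    return (np.array(c['extrinsics'])@[(u-c['cx'])/f*z,(v-c['cy'])/f*z,z,1])[:3].round(1)
E
python3 - <<'E'
from h import *
save('top','t0');save('side','s0')
for n in('top','side'):print(bot.calibration(n))
s=bot.observe();print(s)
E
```

```text
{'fovy': 53.16247483366717, 'cx': 325.1557060754901, 'cy': 242.5531650273323, 'extrinsics': array([[-1.61094240e-02, -9.95974866e-01,  8.81734261e-02,
         4.41164292e+02],
       [-9.99807523e-01,  1.70333147e-02,  9.73570065e-03,
        -9.09041311e+01],
       [-1.11983989e-02, -8.79996181e-02, -9.96057560e-01,
         1.09765872e+03],
       [ 0.00000000e+00,  0.00000000e+00,  0.00000000e+00,
         1.00000000e+00]])}
{'fovy': 47.98143651102152, 'cx': 321.98105831067033, 'cy': 238.52219074760885, 'extrinsics': array([[-9.80557304e-01, -1.05892741e-01,  1.65209265e-01,
         3.20954261e+02],
       [-1.96227048e-01,  5.35653652e-01, -8.21322172e-01,
         9.79436463e+02],
       [-1.52288968e-03, -8.37771981e-01, -5.46018120e-01,
         8.17791953e+02],
       [ 0.00000000e+00,  0.00000000e+00,  0.00000000e+00,
         1.00000000e+00]])}
{'time_s': 0.1, 'joints': array([-1.39600451e+00,  2.76534151e-01,  1.50595636e+00, -2.56237827e-05,
        1.36069578e+00, -1.20985886e-01]), 'qd': array([-0.00015064, -0.0016236 , -0.00436881, -0.00121181, -0.00143113,
        0.00070975]), 'joint_efforts': array([ 1.81407784e-03, -4.05454266e+01, -2.37779278e+01,  7.04066106e-02,
        2.99319508e-02, -5.27702434e-05]), 'position': array([ 167.51143593, -549.55196739,  204.70986591]), 'ee_rot': array([ 9.89083651e-01,  1.47352964e-01, -3.39576292e-05, -7.96191095e-04]), 'ft_force': array([-0.55908757, -0.17909229,  0.45727068]), 'ft_torque': array([-0.00693282,  0.00238789, -0.0224066 ]), 'grip_force': 0.0, 'width': 93.95201824908956}
```

View pics/t0.png

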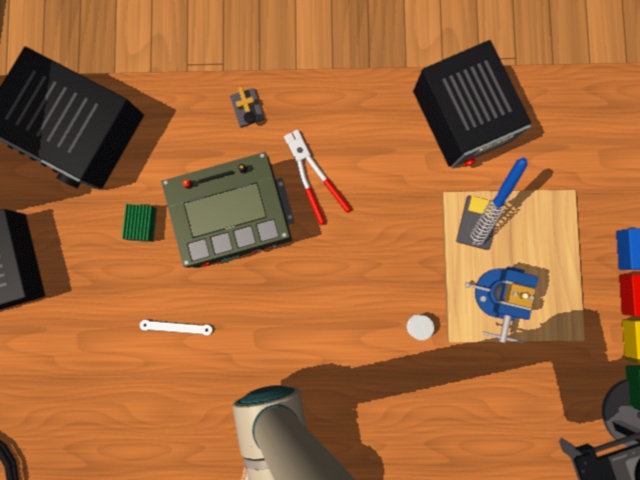

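View pics/s0.png

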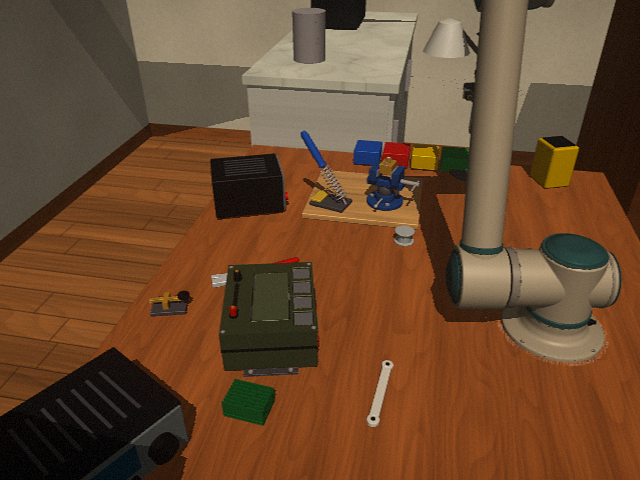

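Top view: the box is at about (230,208). The plates, left to right, are near (198,249), (221,243), (244,237) and (267,231), with the hatch at (226,210). I'll enlarge that area.

```bash
python3 - <<'E'
from h import *
p=cv2.imread('pics/t0.png');cv2.imwrite('pics/t0c.png',cv2.resize(p[145:275,155:305],None,fx=4.6,fy=4.6,interpolation=cv2.INTER_CUBIC)[:600])
d=np.load('pics/t0.npy')
for q in[(198,249),(221,243),(244,237),(267,231),(226,210)]:print(q,w('top',d,*q))
E
```

```text
(198, 249) [520.6 185.6  98.1]
(221, 243) [532.5 137.5  97.4]
(244, 237) [544.3  89.   98. ]
(267, 231) [556.   40.5  98.5]
(226, 210) [601.9 126.6  99.8]
```

View pics/t0c.png

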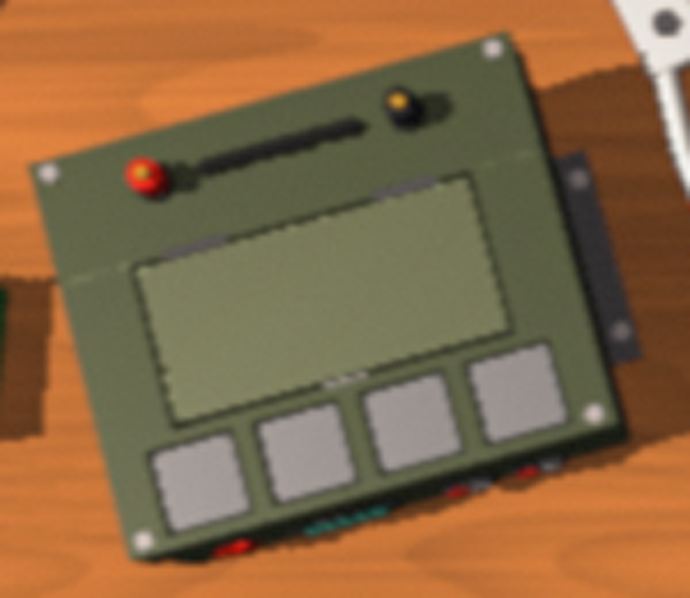

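Plate centres and height (about 98 mm) match the 50 mm pitch. The box yaw is about 13.7° and its centre is about (605,129.5). I'll shut the claw, turn 0.057 rad and travel to above plate_d first, since it's nearest.

Emit:
jog_arm:
  claw: [-1,-1,-1,-1,-1,-1,-1,-1,-1,-1]
  delta_pos:
    - [0,0,0]
    - [1.2,-1.1,0]
    - [2.5,-2.35,0]
    - [2.5,-2.35,0]
    - [2.5,-2.35,0]
    - [2.5,-2.35,0]
    - [2.5,-2.35,0]
    - [2.5,-2.35,0]
    - [2.5,-2.35,0]
    - [2.5,-2.35,0]
  turn:
    - [0,0,0.057]
    - [0,0,0]
    - [0,0,0]
    - [0,0,0]
    - [0,0,0]
    - [0,0,0]
    - [0,0,0]
    - [0,0,0]
    - [0,0,0]
    - [0,0,0]

```text
time_s: 0.93
position: [326.9, -303.6, 205.3]
ee_rot: [0.993, 0.12, 0.0, -0.0]
ft_force: [0.7, 0.2, 0.4]
width: 30.6
grip_force: 0.0
```

Emit:
jog_arm:
  claw: [-1,-1,-1,-1,-1,-1,-1,-1,-1,-1]
  delta_pos:
    - [2.5,-2.35,0]
    - [2.5,-2.35,0]
    - [2.5,-2.35,0]
    - [2.5,-2.35,0]
    - [2.5,-2.35,0]
    - [2.5,-2.35,0]
    - [2.5,-2.35,0]
    - [2.5,-2.35,0]
    - [2.5,-2.35,0]
    - [2.5,-2.35,0]
  turn:
    - [0,0,0]
    - [0,0,0]
    - [0,0,0]
    - [0,0,0]
    - [0,0,0]
    - [0,0,0]
    - [0,0,0]
    - [0,0,0]
    - [0,0,0]
    - [0,0,0]

```text
time_s: 1.77
position: [513.4, -16.3, 205.3]
ee_rot: [0.993, 0.12, -0.0, -0.0]
ft_force: [1.6, -0.6, 0.1]
width: 0.2
grip_force: 0.0
```

Emit:
jog_arm:
  claw: [-1,-1,-1]
  delta_pos:
    - [2.0,-1.5,0]
    - [1.0,-1,0]
    - [0,0,0]
  turn:
    - [0,0,0]
    - [0,0,0]
    - [0,0,0]

```text
time_s: 2.02
position: [537.4, 15.0, 205.0]
ee_rot: [0.993, 0.121, -0.0, -0.001]
ft_force: [0.8, -0.5, 0.4]
width: 0.2
grip_force: 0.0
```

```bash
cat >> h.py <<'E'
from scipy.spatial.transform import Rotation as R
Y=R.from_euler('z',13.7,degrees=True).as_matrix()
C=np.array([605.2,129.5,100.])
def rel():  # tcp in box-top frame, yaw, force
    s=bot.observe(); m=R.from_quat(s['ee_rot']).as_matrix()
    print('t',round(s['time_s'],2),'box',(Y.T@(s['position']-C)).round(1),'pos',s['position'].round(1),'yaw',np.degrees(np.arctan2(m[1,0],m[0,0])).round(2),'z',m[:,2].round(3),'F',s['ft_force'].round(2),'w',s['width'])
E
python3 -c "
from h import *
rel()"
```

```text
t 2.02 box [-93.  -95.2 105. ] pos [537.4  15.  205. ] yaw 13.93 z [-0.001  0.001 -1.   ] F [ 0.77 -0.45  0.42] w 0.17132565820323117
```

Emit:
jog_arm:
  claw: [-1,-1,-1,-1,-1]
  delta_pos:
    - [2.4,-2.0,0]
    - [0,0,2.5]
    - [0,0,2.5]
    - [0,0,2]
    - [0,0,0]
  turn:
    - [0,0,0]
    - [0,0,0]
    - [0,0,0]
    - [0,0,0]
    - [0,0,0]

```text
time_s: 2.43
position: [551.0, 36.5, 131.5]
ee_rot: [0.993, 0.119, -0.005, -0.0]
ft_force: [-1.0, 0.0, -1.1]
width: 0.9
grip_force: 0.0
```

```bash
python3 -c "
from h import *
rel()
p,d=save('top','t1');q=cv2.imread('pics/t1.png');a=cv2.resize(q[170:270,170:300],None,fx=4,fy=4,interpolation=cv2.INTER_CUBIC)
save('side','s1');q=cv2.imread('pics/s1.png');b=cv2.resize(q[220:360,200:330],None,fx=2.15*4/3,fy=400/140,interpolation=cv2.INTER_CUBIC)[:,:280]
cv2.imwrite('pics/c1.png',np.hstack([a,b]))"
```

```text
t 2.43 box [-74.7 -77.6  31.5] pos [551.   36.5 131.5] yaw 13.67 z [-0.01 -0.   -1.  ] F [-1.01  0.04 -1.12] w 0.9260067958819405
```

View pics/c1.png

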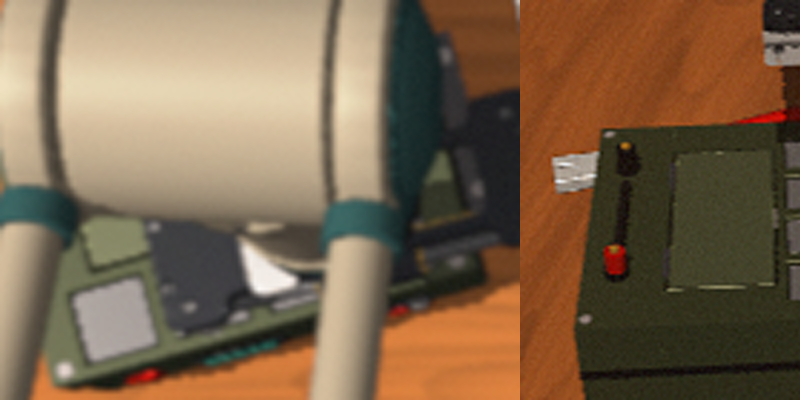

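The arm hides the top view, but in the side view the shut hand is above the right end of the plate row, clear of everything. I'll re-centre and descend.

Emit:
jog_arm:
  claw: [-1,-1,-1,-1]
  delta_pos:
    - [0.4,-0.1,1.2]
    - [0,0,1.2]
    - [0,0,0]
    - [0,0,0]
  turn:
    - [0,0,0]
    - [0,0,0]
    - [0,0,0]
    - [0,0,0]

```text
time_s: 2.87
position: [559.5, 39.1, 111.8]
ee_rot: [0.993, 0.119, 0.0, 0.0]
ft_force: [-0.4, -0.0, 0.8]
width: 0.4
grip_force: 0.0
```

```bash
python3 -c "
from h import *
rel()"
```

```text
t 2.87 box [-65.8 -77.   11.8] pos [559.5  39.1 111.8] yaw 13.67 z [ 0. -0. -1.] F [-0.44 -0.02  0.82] w 0.41437073736090546
```

Emit:
jog_arm:
  claw: [-1,-1,-1,-1]
  delta_pos:
    - [-0.3,-0.2,0.8]
    - [0,0,0.2]
    - [0,0,0]
    - [0,0,0]
  turn:
    - [0,0,0]
    - [0,0,0]
    - [0,0,0]
    - [0,0,0]

```text
time_s: 3.2
position: [556.0, 40.6, 101.6]
ee_rot: [0.993, 0.119, 0.0, 0.0]
ft_force: [0.1, -0.4, 0.4]
width: 0.6
grip_force: 0.0
```

Emit:
jog_arm:
  claw: [-1,-1,-1]
  delta_pos:
    - [0,0,0.1]
    - [0,0,0.1]
    - [0,0,0]
  turn:
    - [0,0,0]
    - [0,0,0]
    - [0,0,0]

```text
time_s: 3.45
position: [556.0, 40.5, 99.4]
ee_rot: [0.993, 0.119, 0.0, 0.0]
ft_force: [0.5, 0.4, 0.6]
width: 0.9
grip_force: 0.0
```

Emit:
jog_arm:
  claw: [-1,-1,-1]
  delta_pos:
    - [0,0,0.1]
    - [0,0,0]
    - [0,0,0]
  turn:
    - [0,0,0]
    - [0,0,0]
    - [0,0,0]

```text
time_s: 3.7
position: [555.9, 40.5, 98.4]
ee_rot: [0.993, 0.119, -0.0, 0.0]
ft_force: [-0.3, 0.2, -0.1]
width: 0.6
grip_force: 0.0
```

Emit:
jog_arm:
  claw: [-1,-1,-1]
  delta_pos:
    - [0,0,0.05]
    - [0,0,0]
    - [0,0,0]
  turn:
    - [0,0,0]
    - [0,0,0]
    - [0,0,0]

```text
time_s: 3.95
position: [556.0, 40.5, 98.1]
ee_rot: [0.993, 0.119, 0.0, 0.0]
ft_force: [-0.4, -0.4, 1.8]
width: 0.3
grip_force: 0.8
```

Emit:
jog_arm:
  claw: [-1,-1,-1]
  delta_pos:
    - [0,0,0.05]
    - [0,0,0]
    - [0,0,0]
  turn:
    - [0,0,0]
    - [0,0,0]
    - [0,0,0]

```text
time_s: 4.2
position: [556.0, 40.5, 97.6]
ee_rot: [0.993, 0.119, 0.0, 0.0]
ft_force: [0.1, 0.2, 3.0]
width: 0.5
grip_force: 1.3
```

Emit:
jog_arm:
  claw: [-1,-1,-1]
  delta_pos:
    - [0,0,0.05]
    - [0,0,0]
    - [0,0,0]
  turn:
    - [0,0,0]
    - [0,0,0]
    - [0,0,0]

```text
time_s: 4.45
position: [556.0, 40.5, 97.0]
ee_rot: [0.993, 0.119, 0.0, 0.0]
ft_force: [0.3, 0.5, 1.9]
width: 0.3
grip_force: 1.3
```

Contact at about 98 mm, and the tip is sinking at 2–3 N, so plate_d seems to give. I'll continue gently.

Emit:
jog_arm:
  claw: [-1,-1,-1]
  delta_pos:
    - [0,0,0.1]
    - [0,0,0]
    - [0,0,0]
  turn:
    - [0,0,0]
    - [0,0,0]
    - [0,0,0]

```text
time_s: 4.7
position: [556.0, 40.6, 95.9]
ee_rot: [0.993, 0.119, 0.0, 0.0]
ft_force: [-0.5, -0.0, 2.6]
width: 0.8
grip_force: 1.3
```

Emit:
jog_arm:
  claw: [-1,-1,-1]
  delta_pos:
    - [0,0,0.1]
    - [0,0,0]
    - [0,0,0]
  turn:
    - [0,0,0]
    - [0,0,0]
    - [0,0,0]

```text
time_s: 4.95
position: [556.1, 40.5, 95.0]
ee_rot: [0.993, 0.119, 0.0, 0.0]
ft_force: [-0.1, -0.2, 2.8]
width: 0.6
grip_force: 1.6
```

It gives 3 mm at under 3 N, so plate_d is the release.

Emit:
jog_arm:
  claw: [-1,-1,-1,-1]
  delta_pos:
    - [0,0,0.1]
    - [0,0,0.05]
    - [0,0,0]
    - [0,0,0]
  turn:
    - [0,0,0]
    - [0,0,0]
    - [0,0,0]
    - [0,0,0]

```text
time_s: 5.28
position: [556.0, 40.5, 93.5]
ee_rot: [0.993, 0.119, 0.0, 0.0]
ft_force: [-1.1, 0.4, 4.0]
width: 0.2
grip_force: 2.1
```

Emit:
jog_arm:
  claw: [-1,-1,-1,-1]
  delta_pos:
    - [0,0,0.1]
    - [0,0,0]
    - [0,0,0]
    - [0,0,0]
  turn:
    - [0,0,0]
    - [0,0,0]
    - [0,0,0]
    - [0,0,0]

```text
time_s: 5.62
position: [556.0, 40.5, 92.5]
ee_rot: [0.993, 0.119, 0.0, 0.0]
ft_force: [-1.0, 0.6, 4.9]
width: 0.5
grip_force: 2.3
```

```bash
python3 -c "
from h import *
rel()
d0=np.load('pics/s1.npy')
p,d=save('side','s2')
for q in[(270,290),(250,290),(285,290)]:print(w('side',d0,*q),w('side',d,*q))"
```

```text
t 5.62 box [-68.9 -74.8  -7.5] pos [556.   40.5  92.5] yaw 13.68 z [ 0. -0. -1.] F [-0.97  0.59  4.92] w 0.4762264642935434
[607.5 116.9  99.2] [613.4  99.4  84.7]
[650.4 122.2  96.8] [647.7 129.4 102.8]
[576.3 110.3  98.9] [590.4  62.5  59.4]
```

The depth readings show the hatch opening. I'll lift straight up and back off so I can look into the bay.

Emit:
jog_arm:
  claw: [-1,-1,-1,-1,-1,-1,-1,-1,-1,-1]
  delta_pos:
    - [0,0,-1]
    - [0,0,-2.5]
    - [0,0,-3]
    - [0,0,-3]
    - [0,0,-2]
    - [-3,0,0]
    - [-3,0,0]
    - [-3.5,0,0]
    - [-3.5,0,0]
    - [-3,0,0]
  turn:
    - [0,0,0]
    - [0,0,0]
    - [0,0,0]
    - [0,0,0]
    - [0,0,0]
    - [0,0,0]
    - [0,0,0]
    - [0,0,0]
    - [0,0,0]
    - [0,0,0]

```text
time_s: 6.5
position: [397.7, 2.6, 207.1]
ee_rot: [0.993, 0.119, -0.001, -0.0]
ft_force: [-0.5, -0.1, -0.4]
width: 0.4
grip_force: 0.0
```

Emit:
jog_arm:
  claw: [-1,-1,-1,-1,-1,-1,-1,-1,-1,-1]
  delta_pos:
    - [0,0,0]
    - [0,0,0]
    - [0,0,0]
    - [0,0,0]
    - [0,0,0]
    - [0,0,0]
    - [0,0,0]
    - [0,0,0]
    - [0,0,0]
    - [0,0,0]
  turn:
    - [0,0,0]
    - [0,0,0]
    - [0,0,0]
    - [0,0,0]
    - [0,0,0]
    - [0,0,0]
    - [0,0,0]
    - [0,0,0]
    - [0,0,0]
    - [0,0,0]

```text
time_s: 7.33
position: [400.5, 2.8, 207.4]
ee_rot: [0.993, 0.119, -0.0, 0.0]
ft_force: [-1.0, 1.1, -0.2]
width: 0.3
grip_force: 0.0
```

```bash
python3 -c "
from h import *
rel()
save('top','t3');q=cv2.imread('pics/t3.png');a=cv2.resize(q[150:270,160:300],None,fx=3,fy=3,interpolation=cv2.INTER_CUBIC)
save('side','s3');q=cv2.imread('pics/s3.png');b=cv2.resize(q[235:355,210:330],None,fx=3,fy=3,interpolation=cv2.INTER_CUBIC)
cv2.imwrite('pics/c3.png',np.hstack([a,b]))"
```

```text
t 7.33 box [-228.9  -74.7  107.4] pos [400.5   2.8 207.4] yaw 13.69 z [-0. -0. -1.] F [-1.01  1.07 -0.19] w 0.27544371560446773
```

View pics/c3.png

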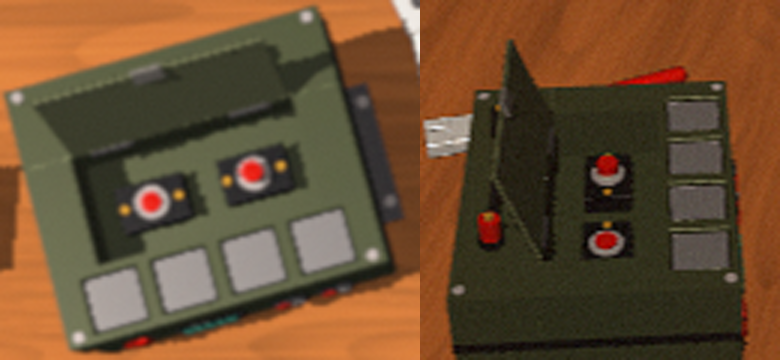

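The hatch stands open. The top view shows two red buttons: left at pixel (210,217), right at (244,207). In the side view the right (-y) one stands proud. I'll check with depth.

```bash
python3 -c "
from h import *
d=np.load('pics/t3.npy')
for q in[(210,217),(244,207)]:
  p=w('top',d,*q,1);print(p,(Y.T@(p-C)).round(1))"
```

```text
[590.6 165.5  79.1] [ -5.7  38.4 -20.9]
[609.8  90.9  86.7] [ -4.7 -38.6 -13.3]
```

The right button is the tripped one: box (-5,-38), top 13 mm below the panel, as specified. I'll move above it at the current height.

Emit:
jog_arm:
  claw: [-1,-1,-1,-1,-1,-1,-1,-1,-1,-1]
  delta_pos:
    - [2,-0.6,0]
    - [3,-0.6,0]
    - [3,-0.6,0]
    - [3,-0.6,0]
    - [3,-0.6,0]
    - [3,-0.67,0]
    - [3,0,0]
    - [1.6,0,0]
    - [0.8,0,0]
    - [0,0,0]
  turn:
    - [0,0,0]
    - [0,0,0]
    - [0,0,0]
    - [0,0,0]
    - [0,0,0]
    - [0,0,0]
    - [0,0,0]
    - [0,0,0]
    - [0,0,0]
    - [0,0,0]

```text
time_s: 8.27
position: [610.6, 91.6, 206.6]
ee_rot: [0.993, 0.119, -0.0, 0.0]
ft_force: [1.4, -0.3, 0.3]
width: 0.4
grip_force: 0.0
```

Emit:
jog_arm:
  claw: [-1,-1,-1,-1,-1,-1,-1]
  delta_pos:
    - [0,0,0]
    - [0,0,2]
    - [0,0,2.5]
    - [0,0,2.5]
    - [0,0,1.5]
    - [0,0,0]
    - [0,0,0]
  turn:
    - [0,0,0]
    - [0,0,0]
    - [0,0,0]
    - [0,0,0]
    - [0,0,0]
    - [0,0,0]
    - [0,0,0]

```text
time_s: 8.85
position: [607.9, 90.9, 122.5]
ee_rot: [0.993, 0.119, -0.001, 0.0]
ft_force: [0.3, 0.4, 1.3]
width: 0.4
grip_force: 0.0
```

```bash
python3 -c "
from h import *
rel()"
```

```text
t 8.85 box [ -6.5 -38.1  22.5] pos [607.9  90.9 122.5] yaw 13.66 z [-0.002 -0.    -1.   ] F [0.31 0.35 1.3 ] w 0.3963615722758455
```

Emit:
jog_arm:
  claw: [-1,-1,-1,-1,-1,-1]
  delta_pos:
    - [0,0,1]
    - [0,0,1]
    - [0,0,0.7]
    - [0,0,0.3]
    - [0,0,0]
    - [0,0,0]
  turn:
    - [0,0,0]
    - [0,0,0]
    - [0,0,0]
    - [0,0,0]
    - [0,0,0]
    - [0,0,0]

```text
time_s: 9.35
position: [609.5, 91.3, 92.3]
ee_rot: [0.993, 0.119, -0.0, 0.0]
ft_force: [-0.0, 0.4, 1.4]
width: 0.9
grip_force: 0.0
```

Emit:
jog_arm:
  claw: [-1,-1,-1,-1,-1]
  delta_pos:
    - [0,0,0.1]
    - [0,0,0.1]
    - [0,0,0.1]
    - [0,0,0.1]
    - [0,0,0]
  turn:
    - [0,0,0]
    - [0,0,0]
    - [0,0,0]
    - [0,0,0]
    - [0,0,0]

```text
time_s: 9.77
position: [609.3, 91.4, 88.3]
ee_rot: [0.993, 0.119, -0.0, 0.0]
ft_force: [-0.3, 0.4, -0.2]
width: 0.5
grip_force: 0.0
```

Emit:
jog_arm:
  claw: [-1,-1,-1,-1,-1]
  delta_pos:
    - [0,0,0.1]
    - [0,0,0.1]
    - [0,0,0.1]
    - [0,0,0]
    - [0,0,0]
  turn:
    - [0,0,0]
    - [0,0,0]
    - [0,0,0]
    - [0,0,0]
    - [0,0,0]

```text
time_s: 10.18
position: [609.6, 91.4, 85.7]
ee_rot: [0.993, 0.119, 0.0, 0.0]
ft_force: [0.1, 0.5, 2.5]
width: 0.4
grip_force: 1.1
```

Emit:
jog_arm:
  claw: [-1,-1,-1,-1,-1,-1,-1]
  delta_pos:
    - [0,0,0.1]
    - [0,0,0.1]
    - [0,0,0.1]
    - [0,0,0.1]
    - [0,0,0.1]
    - [0,0,0]
    - [0,0,0]
  turn:
    - [0,0,0]
    - [0,0,0]
    - [0,0,0]
    - [0,0,0]
    - [0,0,0]
    - [0,0,0]
    - [0,0,0]

```text
time_s: 10.77
position: [609.6, 91.3, 80.2]
ee_rot: [0.993, 0.119, 0.0, 0.0]
ft_force: [1.1, -0.2, 0.6]
width: 0.4
grip_force: 0.6
```

Emit:
jog_arm:
  claw: [-1,-1,-1]
  delta_pos:
    - [0,0,0.05]
    - [0,0,0]
    - [0,0,0]
  turn:
    - [0,0,0]
    - [0,0,0]
    - [0,0,0]

```text
time_s: 11.02
position: [609.6, 91.3, 79.9]
ee_rot: [0.993, 0.119, 0.0, 0.0]
ft_force: [1.2, 0.0, 0.9]
width: 0.3
grip_force: 0.8
```

Emit:
jog_arm:
  claw: [-1,-1,-1]
  delta_pos:
    - [0,0,0.05]
    - [0,0,0]
    - [0,0,0]
  turn:
    - [0,0,0]
    - [0,0,0]
    - [0,0,0]

```text
time_s: 11.27
position: [609.6, 91.3, 79.8]
ee_rot: [0.993, 0.119, 0.0, 0.0]
ft_force: [-0.5, 0.9, 4.9]
width: 0.5
grip_force: 2.2
```

Emit:
jog_arm:
  claw: [-1,-1,-1]
  delta_pos:
    - [0,0,0.05]
    - [0,0,0]
    - [0,0,0]
  turn:
    - [0,0,0]
    - [0,0,0]
    - [0,0,0]

```text
time_s: 11.52
position: [609.6, 91.3, 79.7]
ee_rot: [0.993, 0.119, 0.0, 0.0]
ft_force: [-1.2, -0.7, 7.7]
width: 0.7
grip_force: 3.4
```

Emit:
jog_arm:
  claw: [-1,-1,-1]
  delta_pos:
    - [0,0,0.03]
    - [0,0,0]
    - [0,0,0]
  turn:
    - [0,0,0]
    - [0,0,0]
    - [0,0,0]

```text
time_s: 11.77
position: [609.6, 91.3, 79.7]
ee_rot: [0.993, 0.119, 0.0, 0.0]
ft_force: [-0.9, 0.1, 7.2]
width: 0.3
grip_force: 4.0
```

It's on the end stop: 7.5 N with no further travel, button top 20 mm below the panel. I'll retract straight up and back.

Emit:
jog_arm:
  claw: [-1,-1,-1,-1,-1,-1,-1,-1,-1,-1]
  delta_pos:
    - [0,0,-1]
    - [0,0,-2.5]
    - [0,0,-3]
    - [0,0,-3]
    - [0,0,-2.5]
    - [-2,0,-0.5]
    - [-3.5,0,0]
    - [-3.5,0,0]
    - [-3.5,0,0]
    - [-3.5,0,0]
  turn:
    - [0,0,0]
    - [0,0,0]
    - [0,0,0]
    - [0,0,0]
    - [0,0,0]
    - [0,0,0]
    - [0,0,0]
    - [0,0,0]
    - [0,0,0]
    - [0,0,0]

```text
time_s: 12.6
position: [451.9, 53.2, 203.3]
ee_rot: [0.993, 0.119, -0.001, 0.0]
ft_force: [0.1, -1.1, 0.1]
width: 0.3
grip_force: 0.0
```

Emit:
jog_arm:
  claw: [-1,-1,-1,-1,-1,-1]
  delta_pos:
    - [-3.5,0,0]
    - [-2.5,0,0]
    - [0,0,0]
    - [0,0,0]
    - [0,0,0]
    - [0,0,0]
  turn:
    - [0,0,0]
    - [0,0,0]
    - [0,0,0]
    - [0,0,0]
    - [0,0,0]
    - [0,0,0]

```text
time_s: 13.1
position: [397.0, 39.4, 203.8]
ee_rot: [0.993, 0.119, 0.0, 0.0]
ft_force: [-0.3, -0.4, 0.6]
width: 0.4
grip_force: 0.0
```

```bash
python3 -c "
from h import *
rel()
save('top','t4');q=cv2.imread('pics/t4.png');a=cv2.resize(q[150:270,160:300],None,fx=3,fy=3,interpolation=cv2.INTER_CUBIC)
save('side','s4');q=cv2.imread('pics/s4.png');b=cv2.resize(q[235:355,210:330],None,fx=3,fy=3,interpolation=cv2.INTER_CUBIC)
cv2.imwrite('pics/c4.png',np.hstack([a,b]))
d=np.load('pics/t4.npy')
for q in[(210,217),(244,208)]:
  p=w('top',d,*q,1);print(p,(Y.T@(p-C)).round(1))"
```

```text
t 13.1 box [-223.6  -38.3  103.8] pos [397.   39.4 203.8] yaw 13.69 z [ 0.001 -0.    -1.   ] F [-0.25 -0.35  0.59] w 0.41173002498414585
[590.7 165.6  78.5] [ -5.5  38.5 -21.5]
[608.7  92.1  80. ] [ -5.5 -37.2 -20. ]
```

View pics/c4.png

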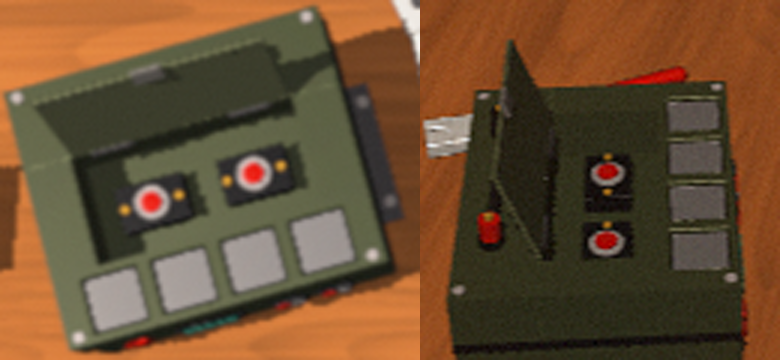

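In the top and side views both buttons now sit flush and alike, at (210,217) and (244,208). The hatch is open, the hand is clear and nothing else has moved.

```bash
python3 -c "
from cell import bot
print(bot.job_done())"
```

```text
the job is handed in; nothing more can be done
None
```

The job is handed in at 13 s: plate_d (rightmost) was the release, the hatch is standing open, the right-hand breaker is pushed home to its stop at under 8 N, and the hand is clear.

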